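# Shut and clip the storage canister

### The job

One glass storage canister on the shop counter stands open: with the fingers, push its wooden lid down until it is fully shut, then flip its steel clip lever over the lid until it snaps across and lies down on it. Only push, do not lift, tip or carry the canister or shove it out of its place, and leave the other goods standing where they are.

Things in the scene. Friction and masses are not known exactly. Their poses are not given: they have to be found in the camera images.
- canister: Loose clear glass canister, the only open one, about 1.5 kg. Outside 120 mm along its x, 140 mm along y; rim 110 mm high. Origin: centre of underside, z up. Lid hinge along y at x = +60, z = 110 mm. Clip lever at the opposite (-x) side, its pivot along y at x = -68, y = 0, z = 126 mm. More than about 7 N sideways at rim height can slide or tip it.
- lid (a joint): Angle (rad) of the flat wooden lid: 0 fully shut (stop), grows as it opens upward to 1.6; starts at 0.9 to 1.4. Lid 120 mm from hinge to free edge, 140 mm wide, outer face 13 mm from the hinge line, square to the lid. The hinge is stiff: the lid stays where it is left; up to about 5 N at lid_spot pushes it shut.
- lid_spot (a point): Point on the lid's outer (upper) face, midway across its width, 80 mm from the hinge line towards the free edge. When the lid is shut it lies at canister x = -20 mm, y = 0, z = 123 mm.
- clip (a joint): Angle (rad) of the steel clip lever. 0 (start, a stop): leans 30 degrees outward from upright, away from the lid. Grows as it swings up and inward; 0.52 upright, the dead centre; 2.01 locked (stop), lying on the shut lid. A spring drives it from the dead centre to the nearer stop: past upright it snaps over by itself. About 0.1 N m starts it (2 to 4 N at 25 to 50 mm above the pivot), then less; the end rises as it swings: follow it or friction may bind.
- clip_end (a point): Middle of the free end of the clip lever, 62 mm from its pivot. The lever is a flat steel tab 30 mm wide and 5 mm thick, with a 12 mm thick, 34 mm wide rolled end. Open, this point lies at canister x = -99 mm, z = 180 mm.
- small_canister: Bystander: lower glass canister, 110 x 120 mm, 93 mm high, its wooden lid already shut and clipped; origin at the centre of its underside. Leave alone.
- mug: Bystander: white mug, 76 mm across, 85 mm high, handle at its +y; origin at the centre of its underside.
- tumbler: Bystander: clear tumbler, 72 mm across, 85 mm high; origin at the centre of its underside.
- jar: Bystander: smoked glass jar with beige cap, 70 mm across, 100 mm high; origin at the centre of its underside.
- vase: Bystander: blue glass vase, 88 mm across, 175 mm high; origin at the centre of its underside.
- vase2: Bystander: dark plum glass vase, 88 mm across, 175 mm high; origin at the centre of its underside.
- spray: Bystander: spray bottle, 72 mm across, 164 mm high; origin at the centre of its underside.

How it is judged:
By the outcome, as a careful person would: the job done as asked, in the order asked, and still so for the second after the job is handed in, with the robot touching nothing.
It also fails if it takes over 40 s, if anything falls off the work surface, if the arm or the gripper's body presses on something with over 40 N, if the wrist force passes 120 N, or if a joint passes its speed limit or range.

### The arm

A 6-joint arm with a two-finger parallel gripper is mounted at the origin on the work surface. World frame = base frame: x ahead of the robot, y to its left, z up, the work surface at z = 0. Lengths are in m, angles in rad, forces in N, time in s.
With the tool pointing down it reaches from about 0.35 to 0.975 m from the base axis. Payload 4.9 kg.
Tool frame: the origin (TCP) lies on the centre line of the jaws, within the pads' length; the fingertips stand ctrl.tcp_to_tips ahead of it and the grasp point (between the pads) lies 3 mm ahead of it (ctrl.tcp_to_tips is the distance from the TCP to the fingertips, in m); z points along the fingers, y is the direction in which the jaws open and shut (so a half turn about z gives the same grasp; the last joint's range is limited). The gripper opens to 85 mm and grips with 20 to 120 N. Pads are 22 mm wide; open, the fingers measure 114 mm over their backs; the gripper's body (76 mm by 85 mm) begins 54 mm behind the grasp point. The pads swing forward as they close: fully open they stand 13 mm farther back than shut.
Start: joints at [-1.422, 0.053, 1.613, -0, 1.476, -0.119], TCP at [0.165, -0.603, 0.213] pointing down, gripper open.
Joint ranges: [-3.01, 3.01], [-1.01, 2.22], [0.06, 2.58], [-1.02, 4.17], [0.09, 2.62], [-3.14, 3.14]. Speed limits (rad/s): [2.57, 2.57, 3.14, 3.14, 3.14, 3.14].

### API

Orientations are given as a rotation vector (axis times angle).
In Python, from station import ctrl, vision gives the robot as it stands.
- The arm moves only by the tool jog_arm, never from a script. Its argument "deltas" is a list of rows, each a list of 7 numbers: the turn, a rotation vector about the tool's x, y, z in rad, then the shift along the tool's x, y, z in cm, then the opening, from 0 (shut) to 1 (fully open). A call has 1 to 12 rows; each row shifts and turns the commanded pose from where the row before left it, along the tool's axes as they then stand; what a row does not reach is not made up. A row lasts 1/12 s, in which the tool goes at most 41.7 mm and 7.16 degrees, less where a joint would pass 70% of its speed; a pose out of reach is approached as far as the arm can. A call with a gripper value outside its range is refused whole. The fingers move at their own pace and stop on an object; "grip_force" is the grip in N (left out, the last holds). Time passes only in rows, so rows that do not move let the fingers close. It gives the time, the measured TCP pose, the force and the opening at its end, in the units of the state.
- ctrl.get_obs(): the state, without advancing time (a new reading comes with each control period).
- vision.get_image(name): name is "scene" or "top" or "wrist"; returns (picture, depth): 400x640x3 uint8, red, green, blue; 400x640 float32, m along the optical axis (not along the pixel's ray), 0 where there is no reading.
- vision.calibration(name): a dict with "fx", "fy", "cx", "cy" (pixels), "rvec" (rotation vector, rad) and "tvec" (3), from world to camera coordinates, as OpenCV has them; the wrist camera has in their place "hand_eye" (4x4, takes a point from camera to tool coordinates, whose origin is the TCP and whose axes are the flange's). Camera axes: x right, y down, z forward; pixel columns grow to the right and rows downward; lengths in m; the calibration is good to about 2 mm. The wrist camera is an equidistant fisheye: a pixel r from the principal point sees the ray r / f radians off the axis. A picture is of the moment at which its call begins: read the wrist's pose just before it. calibration takes no time and is no camera call.
- ctrl.finish_job(): hands the job in, once; it reports no verdict.
The state is a dict: "t": time; "q": joint angles; "dq": joint speeds; "effort": joint torques, N m; "tool_pos": TCP position; "tool_rot": TCP orientation; "contact_force": force on the tool from outside, world axes, zero at the start; "wrist_torque": the same for the moment, N m; "opening": finger opening in m.
Only numpy, scipy, OpenCV 4.12 (cv2) and the standard library are available. Lean on these libraries where they do the work, as an engineer would, in place of code of your own. Each camera call takes 0.05 s, during which the arm holds its last target. There are 200 camera calls.

## Working session

There is one attempt and no reset: what is moved stays moved. The work goes in short steps, Python scripts to look and compute and a tool call to move; the robot and the scene stay as the last step left them, time stands still between calls to the robot, and variables do not carry over. Pictures are saved under pics/ and viewed, about 8 in all and at most 12, crops included, and the job is handed in when it is done.

Besides the shell and the picture viewer there is one more tool, called after "Request:" in YAML: its name, and indented under it one key for each argument. jog_arm: Moves the arm, as the interface text tells. Its arguments: {"type":"object","properties":{"deltas":{"type":"array"},"grip_force":{"type":"number"}},"required":["deltas"]}

```bash
ls; mkdir -p pics
python3 - <<'E'
from station import ctrl, vision
import cv2, numpy as np
o=ctrl.get_obs(); print(o, ctrl.tcp_to_tips)
for n in ("scene","top"):
    im,d=vision.get_image(n); np.savez(f"{n}.npz",im=im,d=d); cv2.imwrite(f"pics/{n}1.png",im[:,:,::-1]); print(n,vision.calibration(n),(d>0).mean())
E
```

```text
pics
{'t': 0.0, 'q': array([-1.42201676e+00,  5.33410609e-02,  1.61429998e+00, -4.49263497e-07,
        1.47602270e+00, -1.18971931e-01]), 'dq': array([-0.00055621,  0.0001712 , -0.00091325, -0.00062697,  0.00021329,
        0.00061257]), 'effort': array([-1.23178768e-03, -3.93682408e+01, -3.70177674e+01, -1.82450035e-04,
        6.93979149e-03,  2.84796340e-05]), 'tool_pos': array([ 0.1652697 , -0.60205946,  0.21216929]), 'tool_rot': array([-3.11142941e+00, -4.19051515e-01,  4.91541878e-05]), 'contact_force': array([0.1715724 , 0.84204016, 0.20502104]), 'wrist_torque': array([ 0.04546416, -0.03778059, -0.03583202]), 'opening': 0.08555976639935495} 0.022
scene {'fx': 426.18486436769285, 'fy': 426.18486436769285, 'cx': 311.28675634344734, 'cy': 192.54920749704038, 'rvec': array([ 1.612859  ,  2.21039779, -0.66493919]), 'tvec': array([ 0.18407721, -0.38829896,  1.73652516])} 0.9960703125
top {'fx': 424.35214488191724, 'fy': 424.35214488191724, 'cx': 317.4189271040411, 'cy': 200.06942223836228, 'rvec': array([ 2.17743889, -2.1699412 ,  0.10630222]), 'tvec': array([0.00447742, 0.59387095, 1.43159619])} 0.99601953125
```

View pics/scene1.png

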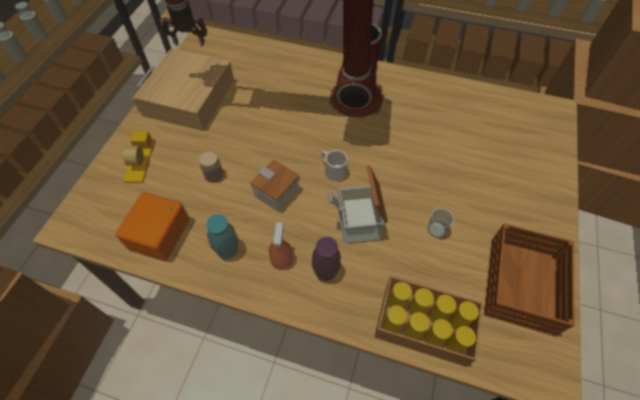

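View pics/top1.png

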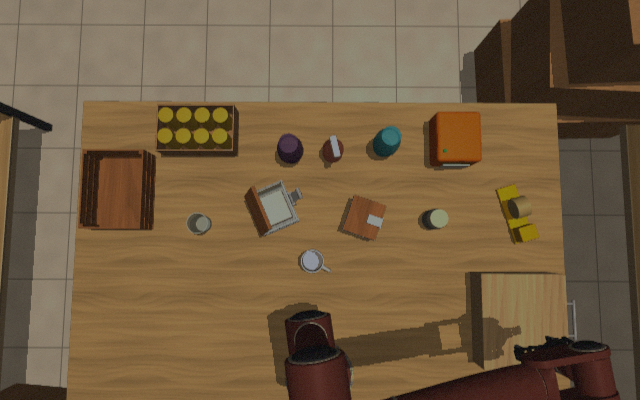

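The scene shows the open canister at about (360,212), with its lid at (376,190) and its clip at (334,202). In the top view the canister is at (278,207), the lid at (258,212) on the left and the clip at (296,196) on the right. Next I'll measure it from the depth and the crops.

```bash
cat > h.py <<'E'
import numpy as np, cv2
from scipy.spatial.transform import Rotation as R
from station import ctrl, vision
def cloud(n,d):
    c=vision.calibration(n); v,u=np.indices(d.shape)
    p=np.stack([(u-c["cx"])/c["fx"]*d,(v-c["cy"])/c["fy"]*d,d],-1)
    return (p-c["tvec"])@R.from_rotvec(c["rvec"]).as_matrix()
E
python3 - <<'E'
from h import *
ims=[]
for n,(u0,v0) in (("top",(235,165)),("scene",(315,155))):
    z=np.load(n+".npz"); im,d=z["im"],z["d"]; P=cloud(n,d)
    s=(slice(v0,v0+85),slice(u0,u0+85)); ims.append(cv2.resize(im[s][:,:,::-1],None,fx=4.6,fy=4.6,interpolation=cv2.INTER_CUBIC))
    hsv=cv2.cvtColor(im,cv2.COLOR_RGB2HSV)
    Q=P[s]; H=hsv[s]
    m=(Q[...,2]>0.125)&(H[...,1]>110); q=Q[m]; 
    print(n,"lid n",m.sum(), q.min(0),q.max(0),q.mean(0))
    c=q.mean(0); w,V=np.linalg.eigh(np.cov((q-c).T)); print(w**.5,V.T)
    m=(Q[...,2]>0.125)&(H[...,1]<70); vv,uu=np.nonzero(m)
    for a,b in list(zip(vv,uu))[::4]: print((b+u0,a+v0),Q[a,b].round(3),H[a,b])
cv2.imwrite("pics/crop1.png",np.hstack(ims))
E
```

```text
top lid n 598 [0.45489031 0.00979737 0.12514361] [0.61726309 0.23803569 1.4816036 ] [0.54152869 0.18187251 0.24683453]
[0.01327855 0.03894247 0.26867955] [[-0.37115584  0.92235639  0.10724752]
 [-0.92609017 -0.35925087 -0.11530742]
 [-0.06782577 -0.14211789  0.98752325]]
(np.int64(297), np.int64(188)) [0.617 0.07  0.176] [ 17  47 135]
(np.int64(297), np.int64(189)) [0.614 0.07  0.177] [ 18  24 128]
(np.int64(298), np.int64(190)) [0.61  0.067 0.181] [ 18  20 127]
(np.int64(296), np.int64(191)) [0.608 0.073 0.176] [10 17 89]
(np.int64(289), np.int64(192)) [0.61  0.098 0.132] [ 17  56 131]
(np.int64(295), np.int64(192)) [0.607 0.077 0.157] [21 23 76]
(np.int64(299), np.int64(192)) [0.604 0.064 0.182] [ 16  25 113]
(np.int64(289), np.int64(193)) [0.606 0.097 0.137] [ 17  30 119]
(np.int64(293), np.int64(193)) [0.604 0.084 0.151] [26 28 73]
(np.int64(297), np.int64(193)) [0.602 0.07  0.171] [15 26 80]
(np.int64(288), np.int64(194)) [0.603 0.101 0.131] [ 21  25 102]
(np.int64(292), np.int64(194)) [0.602 0.087 0.145] [17 31 75]
(np.int64(296), np.int64(194)) [0.599 0.074 0.166] [20 30 76]
(
[... 3131 characters left out ...]

(np.int64(338), np.int64(204)) [0.595 0.087 0.137] [16 29 97]
(np.int64(336), np.int64(205)) [0.607 0.084 0.149] [17 67 95]
(np.int64(340), np.int64(205)) [0.591 0.093 0.128] [ 22  25 114]
(np.int64(339), np.int64(206)) [0.599 0.091 0.135] [ 18  29 106]
(np.int64(338), np.int64(207)) [0.603 0.089 0.134] [17 54 99]
(np.int64(338), np.int64(208)) [0.604 0.09  0.13 ] [ 18  64 107]
(np.int64(339), np.int64(209)) [0.608 0.094 0.132] [ 18  34 112]
(np.int64(339), np.int64(210)) [0.61  0.095 0.129] [ 16  42 104]
(np.int64(383), np.int64(220)) [0.602 0.23  0.127] [18 50 92]
(np.int64(326), np.int64(237)) [0.732 0.09  0.175] [ 1 69 96]
(np.int64(332), np.int64(239)) [0.732 0.107 0.173] [176  69  89]
```

View pics/crop1.png

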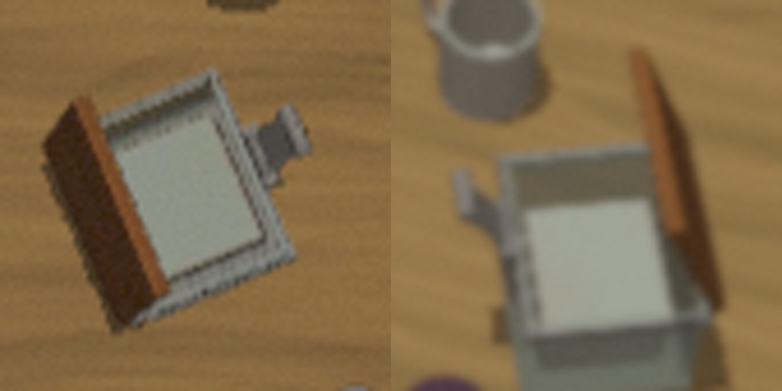

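```bash
cat >> h.py <<'E'
def ray(n,u,v,z):
    c=vision.calibration(n); M=R.from_rotvec(c["rvec"]).as_matrix()
    o=-M.T@c["tvec"]; r=M.T@np.array([(u-c["cx"])/c["fx"],(v-c["cy"])/c["fy"],1]); return o+r*(z-o[2])/r[2]
E
python3 - <<'E'
from h import *
for c in ((212,70),(295,258),(140,322)):
    print(c,ray("top",235+c[0]/4.6,165+c[1]/4.6,.11).round(4))
for c in ((502,157),(522,328),(712,308)): print("scene",c,ray("scene",315+(c[0]-391)/4.6,155+c[1]/4.6,.11).round(4))
for n,(u0,v0) in (("top",(235,165)),("scene",(315,155))):
    z=np.load(n+".npz"); im,d=z["im"],z["d"]; P=cloud(n,d)
    H=cv2.cvtColor(im,cv2.COLOR_RGB2HSV)
    s=(slice(v0,v0+85),slice(u0,u0+85)); Q=P[s];H=H[s]
    m=(Q[...,2]>.125)&(Q[...,2]<.26)&(H[...,1]>110)&(Q[...,1]>.12)&(Q[...,0]<.7); q=Q[m]
    for _ in range(4):
        c=q.mean(0); w,V=np.linalg.eigh(np.cov((q-c).T)); r=(q-c)@V[:,0]; q=q[abs(r)<max(.006,2*r.std())] if _<3 else q
    N=V[:,0]; print(n,len(q),w**.5,"normal",N,"c",c, "zmin/max",q[:,2].min(),q[:,2].max()); print(q[q[:,2].argsort()[-8:]].round(3))
    m=(Q[...,2]>.168)&(Q[...,2]<.19)&(H[...,1]<80)&(Q[...,1]<.12)&(Q[...,0]<.66); print("clipend",Q[m].mean(0),np.median(Q[m],0))
    m=(Q[...,2]>.13)&(Q[...,2]<.165)&(H[...,1]<80)&(Q[...,1]<.12)&(Q[...,0]<.66); print("cliplow",Q[m].mean(0))
E
```

```text
(212, 70) [0.6506 0.1254 0.11  ]
(295, 258) [0.5176 0.0656 0.11  ]
(140, 322) [0.4724 0.1738 0.11  ]
scene (502, 157) [0.524  0.0714 0.11  ]
scene (522, 328) [0.6496 0.1209 0.11  ]
scene (712, 308) [0.5973 0.2364 0.11  ]
top 537 [0.00193566 0.03514326 0.03974636] normal [ 0.37053423 -0.84323514 -0.38943405] c [0.5445393  0.19118447 0.18890144] zmin/max 0.12514360670253374 0.23205023018207205
[[0.583 0.192 0.229]
 [0.589 0.189 0.23 ]
 [0.595 0.195 0.23 ]
 [0.589 0.192 0.23 ]
 [0.512 0.161 0.23 ]
 [0.568 0.186 0.23 ]
 [0.506 0.158 0.232]
 [0.595 0.198 0.232]]
clipend [0.60071496 0.06491311 0.17807678] [0.60085123 0.0640357  0.17788549]
cliplow [0.59386713 0.08408735 0.14436455]
scene 374 [0.00260791 0.03392356 0.0439217 ] normal [-0.354778    0.84488629  0.40037449] c [0.55742056 0.19197952 0.19521479] zmin/max 0.12610059441780774 0.22988107309266959
[[0.573 0.184 0.227]
 [0.606 0.192 0.227]
 [0.575 0.187 0.227]
 [0.511 0.16  0.228]
 [0.582 0.192 0.229]
 [0.512 0.157 0.229]
 [0.541 0.173 0.229]
 [0.496 0.15  0.23 ]]
clipend [0.60285281 0.06518197 0.1782183 ] [0.60378418 0.0652983  0.1787061 ]
cliplow [0.59513681 0.08443094 0.14326458]
```

Request:
jog_arm:
  deltas:
    - [0, 0, -0.07, 0, 0, -4, 0]
    - [0, 0, -0.068, 0, 0, -4, 0]
    - [0, 0, 0, 1, -1, -3.8, 0]
    - [0, 0, 0, 2.8, -2.6, 0, 0]
    - [0, 0, 0, 2.8, -2.6, 0, 0]
    - [0, 0, 0, 2.8, -2.6, 0, 0]
    - [0, 0, 0, 2.8, -2.6, 0, 0]
    - [0, 0, 0, 2.8, -2.6, 0, 0]
    - [0, 0, 0, 2.8, -2.6, 0, 0]
    - [0, 0, 0, 2.8, -2.6, 0, 0]
    - [0, 0, 0, 2.8, -2.6, 0, 0]
    - [0, 0, 0, 2.8, -2.6, 0, 0]
  grip_force: 30

```text
t: 1.1
tool_pos: [0.3099, -0.2732, 0.3309]
tool_rot: [-3.077, -0.632, 0.0]
contact_force: [0.5, 0.4, -0.4]
opening: -0.0
```

Request:
jog_arm:
  deltas:
    - [0, 0, 0, 2.8, -2.6, 0, 0]
    - [0, 0, 0, 2.8, -2.6, 0, 0]
    - [0, 0, 0, 2.8, -2.6, 0, 0]
    - [0, 0, 0, 2.8, -2.6, 0, 0]
    - [0, 0, 0, 2.8, -2.6, 0, 0]
    - [0, 0, 0, 2.8, -2.6, 0, 0]
    - [0, 0, 0, 2.8, -2.6, 0, 0]
    - [0, 0, 0, 2.8, -2.6, 0, 0]
    - [0, 0, 0, 2.8, -2.6, 0, 0]
    - [0, 0, 0, 2.8, -2.6, 0, 0]
    - [0, 0, 0, 2.8, -2.6, 0, 0]
    - [0, 0, 0, 0, 0, 0, 0]

```text
t: 2.1
tool_pos: [0.4805, 0.1143, 0.33]
tool_rot: [-3.072, -0.643, 0.003]
contact_force: [-0.7, -0.2, 0.5]
opening: 0.0002
```

```bash
cat >> h.py <<'E'
C=np.array([.562,.152]); X=np.array([-.395,.919]); Y=np.array([-.919,-.395])
def show():
    o=ctrl.get_obs(); p=o["tool_pos"]; A=R.from_rotvec(o["tool_rot"]).as_matrix(); d=p[:2]-C
    print("t %.2f open %.3f"%(o["t"],o["opening"]),"canister-frame TCP mm x %.1f y %.1f z %.1f tip z %.1f"%(d@X*1e3,d@Y*1e3,p[2]*1e3,(p[2]-.022)*1e3))
    print("tool axes",A.T.round(3).tolist()); f=o["contact_force"]; print("F canx %.1f cany %.1f z %.1f"%(f[:2]@X,f[:2]@Y,f[2]))
    return o
E
python3 -c "
from h import *
show()"
```

```text
t 2.10 open 0.000 canister-frame TCP mm x -2.5 y 89.8 z 330.0 tip z 308.0
tool axes [[0.916, 0.401, -0.001], [0.401, -0.916, -0.003], [-0.002, 0.002, -1.0]]
F canx 0.1 cany 0.7 z 0.5
```

Request:
jog_arm:
  deltas:
    - [0, 0, 0, 2.25, -2.2, 0, 0]
    - [0, 0, 0, 2.25, -2.2, 0, 0]
    - [0, 0, 0, 2.25, -2.2, 0, 0]
    - [0, 0, 0, 2.25, -2.2, 0, 0]
    - [0, 0, 0, 0, 0, 3.8, 0]
    - [0, 0, 0, 0, 0, 3.8, 0]
    - [0, 0, 0, 0, 0, 3.8, 0]
    - [0, 0, 0, 0, 0, 0, 0]

```text
t: 2.77
tool_pos: [0.5223, 0.2239, 0.2066]
tool_rot: [3.076, 0.633, -0.028]
contact_force: [-1.4, -0.5, -2.5]
opening: -0.0
```

Run:
```python
from h import *
show()
ims=[]
for n,(u0,v0) in (("top",(225,155)),("scene",(315,135))):
    im,d=vision.get_image(n); ims.append(cv2.resize(im[v0:v0+105,u0:u0+105,::-1],None,fx=3.8,fy=3.8,interpolation=cv2.INTER_CUBIC))
cv2.imwrite("pics/c2.png",np.hstack(ims))
```

```text
t 2.77 open -0.000 canister-frame TCP mm x 81.7 y 8.1 z 206.6 tip z 184.6
tool axes [[0.919, 0.395, -0.018], [0.395, -0.919, -0.002], [-0.017, -0.005, -1.0]]
F canx 0.1 cany 1.5 z -2.5
```

View pics/c2.png

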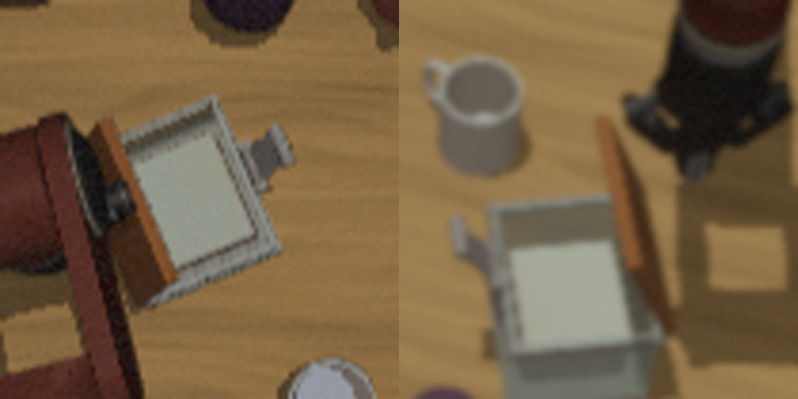

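The fingers stand just behind the lid. The finger knuckles stick out wide along the jaw direction, towards the lid edge (top crop, about (119,200)). I'll rise and turn the tool 90° so its narrow side faces the lid.

Request:
jog_arm:
  deltas:
    - [0, 0, 0, 0.8, -0.3, -4, 0]
    - [0, 0, 0, 0, 0, -4, 0]
    - [0, 0, -0.12, 0, 0, 0, 0]
    - [0, 0, -0.12, 0, 0, 0, 0]
    - [0, 0, -0.12, 0, 0, 0, 0]
    - [0, 0, -0.12, 0, 0, 0, 0]
    - [0, 0, -0.12, 0, 0, 0, 0]
    - [0, 0, -0.12, 0, 0, 0, 0]
    - [0, 0, -0.12, 0, 0, 0, 0]
    - [0, 0, -0.12, 0, 0, 0, 0]
    - [0, 0, -0.12, 0, 0, 0, 0]
    - [0, 0, -0.12, 0, 0, 0, 0]

```text
t: 3.87
tool_pos: [0.5355, 0.2316, 0.3027]
tool_rot: [2.173, 2.263, 0.01]
contact_force: [-0.7, 0.1, -0.3]
opening: -0.0001
```

Request:
jog_arm:
  deltas:
    - [0, 0, -0.12, 0, 0, 0, 0]
    - [0, 0, -0.12, 0, 0, 0, 0]
    - [0, 0, -0.12, 0, 0, 0, 0]
    - [0, 0, 0, 0, 0, 0, 0]
    - [0, 0, 0, 0, 0, 0, 0]
    - [0, 0, 0, 0, 0, 0, 0]

```text
t: 4.37
tool_pos: [0.5348, 0.2316, 0.3]
tool_rot: [1.745, 2.61, 0.004]
contact_force: [0.4, -0.9, -0.1]
opening: 0.0003
```

```bash
python3 -c "
from h import *
print(show()['q'])"
```

```text
t 4.37 open 0.000 canister-frame TCP mm x 83.9 y -6.4 z 300.0 tip z 278.0
tool axes [[-0.382, 0.924, -0.0], [0.924, 0.382, 0.004], [0.004, 0.001, -1.0]]
F canx -1.0 cany -0.0 z -0.1
[ 2.80985342e-01 -8.68270381e-02  1.60814858e+00 -2.15610035e-05
  1.61660171e+00 -1.11203512e-01]
```

Request:
jog_arm:
  deltas:
    - [0, 0, 0, -0.5, -0.6, 3, 0]
    - [0, 0, 0, -0.5, 0, 3, 0]
    - [0, 0, 0, -0.5, 0, 2, 0]
    - [0, 0, 0, 0, 0, 0, 0]
    - [0, 0, 0, 0, 0, 0, 0]
    - [0, 0, 0, 0, 0, 0, 0]

```text
t: 4.87
tool_pos: [0.5352, 0.2158, 0.2197]
tool_rot: [1.742, 2.612, 0.004]
contact_force: [0.0, 0.3, 0.2]
opening: -0.0002
```

Run:
```python
from h import *
show()
im,d=vision.get_image("scene"); cv2.imwrite("pics/c3.png",cv2.resize(im[135:240,315:440,::-1],None,fx=5,fy=5,interpolation=cv2.INTER_CUBIC))
h=(60,110)
for th in np.arange(1.2,-.01,-.1): print(round(th,2),"centre x %.1f tip z %.1f"%(60-85*np.cos(th)+13*np.sin(th)+11,110+85*np.sin(th)+13*np.cos(th)))
```

```text
t 4.87 open -0.000 canister-frame TCP mm x 69.2 y -0.6 z 219.7 tip z 197.7
tool axes [[-0.384, 0.923, -0.0], [0.923, 0.384, 0.003], [0.003, 0.001, -1.0]]
F canx 0.3 cany -0.1 z 0.2
1.2 centre x 52.3 tip z 193.9
1.1 centre x 44.0 tip z 191.6
1.0 centre x 36.0 tip z 188.5
0.9 centre x 28.3 tip z 184.7
0.8 centre x 21.1 tip z 180.0
0.7 centre x 14.4 tip z 174.7
0.6 centre x 8.2 tip z 168.7
0.5 centre x 2.6 tip z 162.2
0.4 centre x -2.2 tip z 155.1
0.3 centre x -6.4 tip z 147.5
0.2 centre x -9.7 tip z 139.6
0.1 centre x -12.3 tip z 131.4
-0.0 centre x -14.0 tip z 123.0
```

View pics/c3.png

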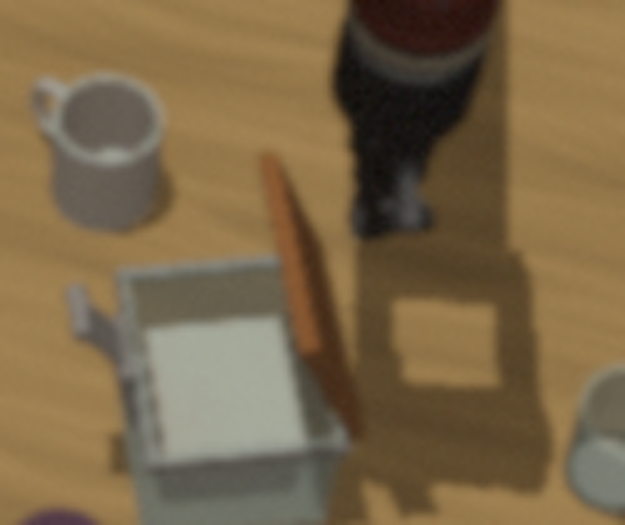

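Request:
jog_arm:
  deltas:
    - [0, 0, 0, -0.9, 0, 0.2, 0]
    - [0, 0, 0, -0.8, 0, 0.2, 0]
    - [0, 0, 0, -0.4, 0, 0.1, 0]
    - [0, 0, 0, -0.4, 0, 0.1, 0]
    - [0, 0, 0, -0.4, 0, 0.15, 0]
    - [0, 0, 0, -0.4, 0, 0.15, 0]
    - [0, 0, 0, -0.4, 0, 0.2, 0]
    - [0, 0, 0, -0.4, 0, 0.2, 0]
    - [0, 0, 0, 0, 0, 0, 0]

```text
t: 5.67
tool_pos: [0.5508, 0.1764, 0.2054]
tool_rot: [1.742, 2.612, -0.0]
contact_force: [-0.2, -1.9, 4.1]
opening: 0.0002
```

```bash
python3 -c "
from h import *
show()"
```

```text
t 5.67 open 0.000 canister-frame TCP mm x 26.8 y 0.6 z 205.4 tip z 183.4
tool axes [[-0.384, 0.923, -0.002], [0.923, 0.384, 0.001], [0.002, -0.001, -1.0]]
F canx -1.7 cany 0.9 z 4.1
```

Request:
jog_arm:
  deltas:
    - [0, 0, 0, -0.4, 0, 0.2, 0]
    - [0, 0, 0, -0.4, 0, 0.25, 0]
    - [0, 0, 0, -0.35, 0, 0.25, 0]
    - [0, 0, 0, -0.35, 0, 0.3, 0]
    - [0, 0, 0, -0.3, 0, 0.3, 0]
    - [0, 0, 0, -0.3, 0, 0.3, 0]
    - [0, 0, 0, -0.3, 0, 0.35, 0]
    - [0, 0, 0, -0.25, 0, 0.35, 0]
    - [0, 0, 0, -0.25, 0, 0.35, 0]
    - [0, 0, 0, -0.2, 0, 0.4, 0]
    - [0, 0, 0, -0.2, 0, 0.4, 0]
    - [0, 0, 0, 0, 0, 0, 0]

```text
t: 6.67
tool_pos: [0.5618, 0.1469, 0.1679]
tool_rot: [-1.741, -2.612, 0.002]
contact_force: [0.1, 0.6, -0.2]
opening: -0.0003
```

```bash
python3 -c "
from h import *
show()"
```

```text
t 6.67 open -0.000 canister-frame TCP mm x -4.6 y 2.2 z 167.9 tip z 145.9
tool axes [[-0.385, 0.923, 0.001], [0.923, 0.385, -0.003], [-0.003, 0.0, -1.0]]
F canx 0.5 cany -0.3 z -0.2
```

Request:
jog_arm:
  deltas:
    - [0, 0, 0, -0.2, 0, 0.4, 0]
    - [0, 0, 0, -0.15, 0, 0.4, 0]
    - [0, 0, 0, -0.15, 0, 0.4, 0]
    - [0, 0, 0, -0.15, 0, 0.4, 0]
    - [0, 0, 0, -0.1, 0, 0.4, 0]
    - [0, 0, 0, -0.05, 0, 0.1, 0]
    - [0, 0, 0, 0, 0, 0, 0]
    - [0, 0, 0, 0, 0, 0, 0]

```text
t: 7.33
tool_pos: [0.5655, 0.1397, 0.1485]
tool_rot: [-1.742, -2.614, 0.001]
contact_force: [-0.2, -0.6, -0.1]
opening: 0.0001
```

Run:
```python
from h import *
show()
ims=[]
for n,(u0,v0) in (("top",(225,155)),("scene",(315,135))):
    im,d=vision.get_image(n); ims.append(cv2.resize(im[v0:v0+105,u0:u0+105,::-1],None,fx=3.8,fy=3.8,interpolation=cv2.INTER_CUBIC))
cv2.imwrite("pics/c4.png",np.hstack(ims))
```

```text
t 7.33 open 0.000 canister-frame TCP mm x -12.7 y 1.6 z 148.5 tip z 126.5
tool axes [[-0.385, 0.923, 0.0], [0.923, 0.385, -0.001], [-0.001, 0.0, -1.0]]
F canx -0.5 cany 0.5 z -0.1
```

View pics/c4.png

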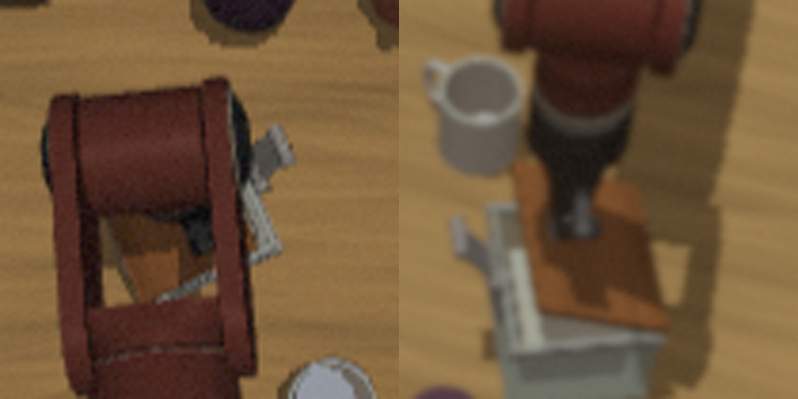

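```bash
cat >> h.py <<'E'
def lid():
    z,d=vision.get_image("scene"); P=cloud("scene",d); H=cv2.cvtColor(z,cv2.COLOR_RGB2HSV)
    r=P[...,:2]-C; a,b=r@X,r@Y
    m=(abs(a)<.085)&(abs(b)<.065)&(P[...,2]>.1)&(P[...,2]<.24)&(H[...,1]>110)
    A=np.c_[a[m],np.ones(m.sum())]; 
    for x in np.arange(-70,71,20):
        k=m&(abs(a*1e3-x)<10); print(x,k.sum(),(np.median(P[k][:,2])*1e3).round(1) if k.any() else "")
E
python3 -c "
from h import *
lid()"
```

```text
-70 0 
-50 68 170.7
-30 227 169.3
-10 114 159.3
10 123 149.0
30 198 138.6
50 203 128.7
70 55 122.7
```

Run:
```python
from h import *
o=show(); c=vision.calibration("scene"); M=R.from_rotvec(c["rvec"]).as_matrix()
A=R.from_rotvec(o["tool_rot"]).as_matrix()
for dz in (-.05,0,.022):
    p=M@(o["tool_pos"]+A[:,2]*dz)+c["tvec"]; u=c["fx"]*p[0]/p[2]+c["cx"]; v=c["fy"]*p[1]/p[2]+c["cy"]; print(dz,u,v,p[2],"crop",(u-315)*3.8,(v-135)*3.8)
im,d=vision.get_image("scene"); P=cloud("scene",d)
for v in range(170,206,2):
    print(v,[(int((P[v,u,:2]-C)@X*1e3),int((P[v,u,:2]-C)@Y*1e3),int(P[v,u,2]*1e3)) for u in range(462-0,0,-999)][:0],[tuple((np.r_[(P[v,u,:2]-C)@X,(P[v,u,:2]-C)@Y,P[v,u,2]]*1e3).round().astype(int).tolist()) for u in (460-315+315-0 if False else 459, 462,466,470)] if False else [tuple((np.r_[(P[v,u,:2]-C)@X,(P[v,u,:2]-C)@Y,P[v,u,2]]*1e3).round().astype(int).tolist()) for u in (355,359,363,367,371,375)])
```

```text
t 7.48 open -0.000 canister-frame TCP mm x -12.7 y 1.4 z 148.9 tip z 126.9
tool axes [[-0.385, 0.923, 0.0], [0.923, 0.385, 0.0], [-0.0, 0.0, -1.0]]
F canx 0.4 cany 0.4 z -0.9
-0.05 358.89420400825594 189.6029247731327 1.2536940018448561 crop 166.79797523137256 207.4911141379043
0 357.55552119959685 198.64930423280612 1.2956361165938373 crop 161.71098055846804 241.86735608466324
0.022 356.9935726087763 202.44676854362666 1.3140906470833889 crop 159.57557591334984 256.2977204657813
170 [] [(-39, -27, 340), (-28, -27, 338), (-18, -29, 339), (-8, -32, 342), (3, -30, 338), (18, -17, 317)]
172 [] [(-38, -25, 327), (-29, -33, 337), (-18, -33, 335), (-9, -36, 339), (4, -31, 330), (20, -15, 306)]
174 [] [(-37, -27, 321), (-28, -32, 326), (-18, -33, 327), (-7, -34, 327), (5, -31, 321), (90, 187, 4)]
176 [] [(-37, -27, 312), (-28, -34, 321), (-17, -35, 320), (-7, -35, 319), (6, -31, 311), (90, 183, -2)]
178 [] [(-36, -27, 302), (-27, -34, 312), (-16, -34, 309), (-5, -34, 308), (8, -28, 297), (88, 173, 0)]
180 [] [(-32, -14, 273), (-26, -33, 301), (-16, -36, 302), (-4, -33, 297), (72, 165, 0), (
[... 547 characters left out ...]
-3, 195), (-24, -43, 255), (-14, -47, 261), (20, 24, 146), (34, 27, 140), (48, 32, 130)]
194 [] [(-24, -4, 186), (-26, -53, 260), (-14, -52, 258), (-3, -52, 257), (33, 19, 141), (47, 23, 133)]
196 [] [(-24, -6, 177), (-26, -58, 258), (-16, -60, 260), (-3, -55, 251), (32, 14, 137), (47, 20, 125)]
198 [] [(-22, -3, 162), (-10, -2, 158), (3, -1, 155), (17, 4, 144), (31, 8, 135), (44, 8, 132)]
200 [] [(-24, -13, 165), (-11, -12, 163), (2, -7, 152), (15, -6, 148), (29, -1, 139), (42, 0, 135)]
202 [] [(-25, -20, 166), (-12, -18, 161), (1, -14, 151), (15, -11, 146), (28, -9, 139), (41, -6, 133)]
204 [] [(-26, -28, 168), (-14, -26, 162), (0, -21, 152), (13, -20, 148), (27, -16, 139), (40, -14, 135)]
```

Run:
```python
from h import *
c=vision.calibration("scene"); M=R.from_rotvec(c["rvec"]).as_matrix()
for z in (.2197,.2197-.022,.22+.02,.26):
    p=M@np.array([.5352,.2158,z])+c["tvec"]; u=c["fx"]*p[0]/p[2]+c["cx"]; v=c["fy"]*p[1]/p[2]+c["cy"]; print(z,u,v,"c3 crop",(u-315)*5,(v-135)*5)
o=show(); print(o["q"],o["effort"],o["wrist_torque"])
im,d=vision.get_image("wrist"); cv2.imwrite("pics/w5.png",im[:,:,::-1])
```

```text
0.2197 387.51067113786786 183.87688261190368 c3 crop 362.5533556893393 244.3844130595184
0.19770000000000001 386.4828076658759 188.06390821223184 c3 crop 357.4140383293795 265.31954106115916
0.24 388.48666045926984 179.9011675624742 c3 crop 367.4333022963492 224.505837812371
0.26 389.4752092234663 175.87429133265556 c3 crop 372.3760461173316 204.3714566632778
t 7.53 open -0.000 canister-frame TCP mm x -12.7 y 1.3 z 149.0 tip z 127.0
tool axes [[-0.385, 0.923, -0.0], [0.923, 0.385, 0.0], [0.0, 0.0, -1.0]]
F canx 0.0 cany -0.5 z 0.3
[ 1.14531208e-01  9.40031861e-04  1.77506114e+00  1.88801395e-05
  1.36543200e+00 -2.80584901e-01] [-1.19707879e-02 -3.57537282e+01 -3.57222354e+01 -2.08164292e-04
  1.47274972e-03  3.36980611e-05] [ 0.03208715  0.03319179 -0.01260673]
```

View pics/w5.png

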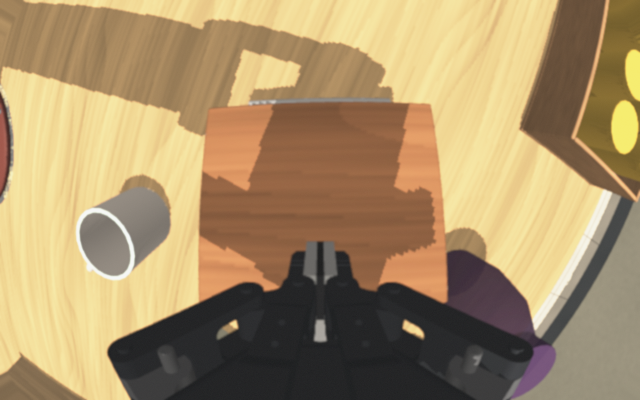

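The wrist view shows the closed tips at about (320,245), standing on the lid. The lid is still about 0.47 rad open, and the tips look higher than the pose reading says. I'll check the tips in tool coordinates.

```bash
cat >> h.py <<'E'
def wrist():
    o=ctrl.get_obs(); im,d=vision.get_image("wrist"); c=vision.calibration("wrist")
    v,u=np.indices(d.shape); x=(u-c["cx"])/c["fx"]; y=(v-c["cy"])/c["fy"]; r=np.hypot(x,y)+1e-9
    s=np.tan(r)/r; p=np.stack([x*s*d,y*s*d,d],-1); H=c["hand_eye"]
    T=p@H[:3,:3].T+H[:3,3]; W=T@R.from_rotvec(o["tool_rot"]).as_matrix().T+o["tool_pos"]
    return im,d,T,W
E
python3 - <<'E'
from h import *
c=vision.calibration("wrist"); print(c)
im,d,T,W=wrist()
np.set_printoptions(suppress=True)
for v,u in ((243,312),(243,328),(247,312),(247,328),(255,313),(265,313),(275,313),(330,320),(300,240),(340,120),(340,525)): print((u,v),d[v,u],"tool mm",(T[v,u]*1e3).round(0))
for v,u in ((120,220),(120,420),(200,215),(200,430),(240,280),(235,320),(100,320),(30,480),(280,30),(250,105),(160,300)):
    w=W[v,u]; print((u,v),"world",w.round(3),"can",((w[:2]-C)@X*1e3).round(),((w[:2]-C)@Y*1e3).round())
E
```

```text
{'fx': 309.70691628693146, 'fy': 309.70691628693146, 'cx': 319.8219258081338, 'cy': 201.8197327120179, 'hand_eye': array([[ 8.06455214e-04, -9.59611952e-01, -2.81325881e-01,
         7.15736411e-02],
       [ 9.99999669e-01,  8.05286925e-04,  1.19761424e-04,
        -7.59473148e-04],
       [ 1.11623559e-04, -2.81325884e-01,  9.59612283e-01,
        -1.60156896e-01],
       [ 0.00000000e+00,  0.00000000e+00,  0.00000000e+00,
         1.00000000e+00]])}
(312, 243) 0.14697368 tool mm [ 11.  -4. -25.]
(328, 243) 0.14666902 tool mm [ 11.   3. -25.]
(312, 247) 0.14394537 tool mm [ 11.  -4. -28.]
(328, 247) 0.14175464 tool mm [ 12.   3. -30.]
(313, 255) 0.13514066 tool mm [ 11.  -4. -37.]
(313, 265) 0.12591602 tool mm [ 11.  -4. -47.]
(313, 275) 0.117935695 tool mm [ 11.  -3. -55.]
(320, 330) 0.19263987 tool mm [-64.  -1.   1.]
(240, 300) 0.09842567 tool mm [ 12. -28. -75.]
(120, 340) 0.06973368 tool mm [  14.  -58. -104.]
(525, 340) 0.07215563 tool mm [  12.   61. -103.]
(220, 120) world [0.483 0.18  0.126] can 57.0 62.0
(420, 120) world [0.594 0.227 0.127] can 56.0 -59.0
(215, 200) world [0.501 0.14  0.148] can 13.0 61.0
(430, 200) world [0.613 0.187 0.148] can 12.0 -60.0
(280, 240) world [0.543 0.137 0.158] can -7.0 23.0
(320, 235) world [0.562 0.148 0.157] can -4.0 2.0
(320, 100) world [0.534 0.213 0.113] can 67.0 1.0
(480, 30) world [ 0.658  0.368 -0.001] can 160.0 -173.0
(30, 280) world [ 0.158 -0.206  0.001] can -169.0 512.0
(105, 250) world [ 0.369 -0.006  0.054] can -69.0 239.0
(300, 160) world [0.537 0.177 0.138] can 33.0 13.0
```

Request:
jog_arm:
  deltas:
    - [0, 0, 0, -0.2, 0, 0.4, 0]
    - [0, 0, 0, -0.2, 0, 0.4, 0]
    - [0, 0, 0, -0.2, 0, 0.4, 0]
    - [0, 0, 0, -0.2, 0, 0.4, 0]
    - [0, 0, 0, -0.15, 0, 0.4, 0]
    - [0, 0, 0, -0.15, 0, 0.4, 0]
    - [0, 0, 0, -0.1, 0, 0.4, 0]
    - [0, 0, 0, -0.1, 0, 0.4, 0]
    - [0, 0, 0, 0, 0, 0.2, 0]
    - [0, 0, 0, 0, 0, 0, 0]

```text
t: 8.47
tool_pos: [0.5701, 0.1276, 0.1139]
tool_rot: [-1.742, -2.613, 0.002]
contact_force: [-0.1, -0.8, 0.1]
opening: -0.0001
```

```bash
python3 -c "
from h import *
show();lid()"
```

```text
t 8.47 open -0.000 canister-frame TCP mm x -25.6 y 2.1 z 113.9 tip z 91.9
tool axes [[-0.385, 0.923, 0.001], [0.923, 0.385, -0.002], [-0.002, -0.0, -1.0]]
F canx -0.7 cany 0.4 z 0.1
-70 0 
-50 235 131.9
-30 156 130.6
-10 117 128.4
10 191 126.2
30 227 124.5
50 212 122.9
70 3 119.9
```

Request:
jog_arm:
  deltas:
    - [0, 0, 0, -0.05, 0, 0.25, 0]
    - [0, 0, 0, 0, 0, 0.25, 0]
    - [0, 0, 0, 0, 0, 0.2, 0]
    - [0, 0, 0, 0, 0, 0.1, 0]
    - [0, 0, 0, 0, 0, 0, 0]

```text
t: 8.93
tool_pos: [0.5708, 0.1273, 0.1065]
tool_rot: [-1.742, -2.614, 0.0]
contact_force: [0.5, -0.0, 0.2]
opening: -0.0002
```

Request:
jog_arm:
  deltas:
    - [0, 0, 0, 0, 0, 0.1, 0]
    - [0, 0, 0, 0, 0, 0.1, 0]
    - [0, 0, 0, 0, 0, 0, 0]

```text
t: 9.18
tool_pos: [0.571, 0.1273, 0.1052]
tool_rot: [1.742, 2.614, 0.0]
contact_force: [-0.1, 0.7, 1.2]
opening: 0.0003
```

```bash
python3 -c "
from h import *
show();lid()"
```

```text
t 9.18 open 0.000 canister-frame TCP mm x -26.3 y 1.5 z 105.2 tip z 83.2
tool axes [[-0.385, 0.923, -0.0], [0.923, 0.385, 0.0], [0.0, 0.0, -1.0]]
F canx 0.7 cany -0.2 z 1.2
-70 4 116.1
-50 253 122.2
-30 145 122.3
-10 118 122.5
10 191 122.2
30 222 122.1
50 206 121.9
70 0
```

Request:
jog_arm:
  deltas:
    - [0, 0, 0, 0, 0, 0.1, 0]
    - [0, 0, 0, 0, 0, 0.1, 0]
    - [0, 0, 0, 0, 0, 0, 0]

```text
t: 9.48
tool_pos: [0.5711, 0.1273, 0.1051]
tool_rot: [-1.742, -2.614, 0.0]
contact_force: [-5.7, -0.8, 11.1]
opening: -0.0001
```

Force at the stop: 11 N, with the TCP unmoved for 2 mm of command, and the depth profile across the lid is flat at 122 mm, so the lid is shut. Next is the outside of the clip.

Request:
jog_arm:
  deltas:
    - [0, 0, 0, 0, 0, -1, 0]
    - [0, 0, 0, 0, 0, -4, 0]
    - [0, 0, 0, 0, 0, -4, 0]
    - [0, 0, 0, 0, 0, -1.5, 0]
    - [0, 0, 0, -3.4, 0.2, 0, 0]
    - [0, 0, 0, -3.4, 0, 0, 0]
    - [0, 0, 0, -3.4, 0, 0, 0]
    - [0, 0, 0, 0, 0, 0, 0]
    - [0, 0, 0, 0, 0, 0, 0]
    - [0, 0, 0, 0, 0, 0, 0]

```text
t: 10.32
tool_pos: [0.6118, 0.0342, 0.2076]
tool_rot: [-1.742, -2.613, -0.0]
contact_force: [-0.7, -0.0, -0.3]
opening: 0.0003
```

Run:
```python
from h import *
show();lid()
im,d,T,W=wrist(); np.set_printoptions(suppress=True)
r=W[...,:2]-C; a,b=r@X*1e3,r@Y*1e3; z=W[...,2]*1e3
im2,d2=vision.get_image("scene"); P=cloud("scene",d2); r2=P[...,:2]-C; a2,b2=r2@X*1e3,r2@Y*1e3; z2=P[...,2]*1e3
for A,B,Z in ((a,b,z),(a2,b2,z2)):
    k=(A>-125)&(A<-75)&(abs(B)<25)&(Z>168)&(Z<192); print("clip end",k.sum(),A[k].min() if k.any() else 0,np.median(A[k]),np.percentile(A[k],[5,95]),np.percentile(B[k],[5,95]),np.percentile(Z[k],[5,50,95]))
cv2.imwrite("pics/c6.png",np.hstack([cv2.resize(im,(480,300))[:,:,::-1],cv2.resize(im2[135:235,315:420,::-1],(315,300))]))
```

```text
t 10.32 open 0.000 canister-frame TCP mm x -127.9 y 0.7 z 207.6 tip z 185.6
tool axes [[-0.385, 0.923, 0.001], [0.923, 0.385, -0.0], [-0.001, 0.001, -1.0]]
F canx 0.3 cany 0.7 z -0.3
-70 5 118.7
-50 235 121.8
-30 235 122.1
-10 233 121.9
10 232 121.9
30 232 122.0
50 201 122.1
70 2 118.9
clip end 1082 -100.54468776438952 -93.11282560941262 [-99.16165537 -88.86629915] [-14.46290772  15.46428995] [168.93877978 179.14881889 180.74115567]
clip end 44 -101.63664511372131 -96.07785700082623 [-101.2779283  -90.6255217] [-17.91439252  12.84219623] [171.79582421 178.11157193 180.94509818]
```

View pics/c6.png

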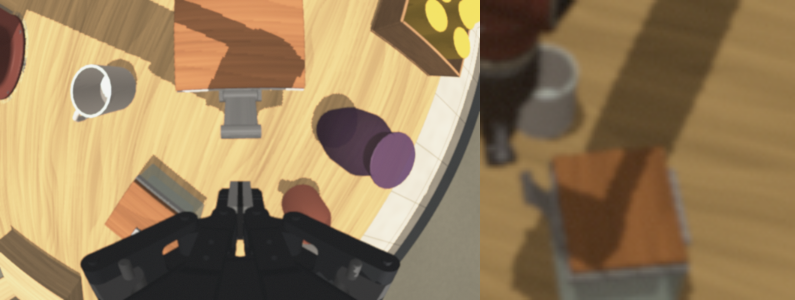

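Request:
jog_arm:
  deltas:
    - [0, 0, 0, 0, 0, 3, 0]
    - [0, 0, 0, 0, 0, 2.9, 0]
    - [0, 0, 0, 0, 0, 0, 0]
    - [0, 0, 0, 0.5, 0, 0, 0]
    - [0, 0, 0, 0.4, 0, 0, 0]
    - [0, 0, 0, 0.3, 0, 0, 0]
    - [0, 0, 0, 0.3, 0, 0, 0]
    - [0, 0, 0, 0.3, 0, -0.1, 0]
    - [0, 0, 0, 0.3, 0, -0.15, 0]
    - [0, 0, 0, 0.3, 0, -0.15, 0]
    - [0, 0, 0, 0, 0, 0, 0]

```text
t: 11.38
tool_pos: [0.6035, 0.0563, 0.1545]
tool_rot: [1.741, 2.613, 0.002]
contact_force: [1.1, -2.0, 1.7]
opening: 0.0001
```

```bash
cat >> h.py <<'E'
def clip():
    im2,d2=vision.get_image("scene"); P=cloud("scene",d2); r2=P[...,:2]-C; A,B=r2@X*1e3,r2@Y*1e3; Z=P[...,2]*1e3
    S=cv2.cvtColor(im2,cv2.COLOR_RGB2HSV)[...,1]
    k=(A>-125)&(A<0)&(abs(B)<18)&(Z>127)&(Z<200)&(S<90)
    for x in range(-120,0,8):
        m=k&(abs(A-x)<4)
        if m.any(): print("clip x",x,m.sum(),"z",Z[m].min().round(),Z[m].max().round())
    u0=np.argwhere(k); r=P[...,:2]-C
    k=(abs(A)<57)&(abs(B)<67)&(abs(Z-122)<6); print("lid centroid",A[k].mean().round(1),B[k].mean().round(1))
E
python3 -c "
from h import *
show();clip()"
```

```text
t 11.38 open 0.000 canister-frame TCP mm x -104.4 y -0.3 z 154.5 tip z 132.5
tool axes [[-0.385, 0.923, -0.001], [0.923, 0.385, 0.002], [0.002, -0.0, -1.0]]
F canx -2.2 cany -0.2 z 1.7
clip x -88 8 z 169.0 186.0
clip x -80 11 z 148.0 169.0
clip x -72 20 z 130.0 152.0
clip x -64 16 z 127.0 135.0
lid centroid -0.0 -1.8
```

Request:
jog_arm:
  deltas:
    - [0, 0, 0, 0.3, 0, -0.1, 0]
    - [0, 0, 0, 0.3, 0, -0.1, 0]
    - [0, 0, 0, 0.3, 0, -0.1, 0]
    - [0, 0, 0, 0.3, 0, -0.05, 0]
    - [0, 0, 0, 0.3, 0, -0.05, 0]
    - [0, 0, 0, 0.3, 0, -0.05, 0]
    - [0, 0, 0, 0.3, 0, 0, 0]
    - [0, 0, 0, 0.3, 0, 0, 0]
    - [0, 0, 0, 0.3, 0, 0, 0]
    - [0, 0, 0, 0, 0, 0, 0]

```text
t: 12.27
tool_pos: [0.5921, 0.0816, 0.1572]
tool_rot: [-1.741, -2.614, -0.0]
contact_force: [-0.8, -0.0, 0.3]
opening: 0.0
```

```bash
python3 -c "
from h import *
show();clip()"
```

```text
t 12.27 open 0.000 canister-frame TCP mm x -76.5 y 0.2 z 157.2 tip z 135.2
tool axes [[-0.385, 0.923, 0.001], [0.923, 0.385, -0.0], [-0.0, 0.0, -1.0]]
F canx 0.3 cany 0.7 z 0.3
clip x -72 17 z 127.0 136.0
clip x -64 20 z 128.0 134.0
clip x -56 20 z 127.0 133.0
clip x -48 18 z 127.0 132.0
clip x -40 19 z 127.0 133.0
clip x -32 19 z 127.0 134.0
clip x -24 23 z 128.0 134.0
clip x -16 27 z 129.0 141.0
clip x -8 12 z 129.0 138.0
lid centroid 4.2 -4.5
```

Request:
jog_arm:
  deltas:
    - [0, 0, 0, -1, 0, -1, 0]
    - [0, 0, 0, -2, 0, -4, 0]
    - [0, 0, 0, -2, 0, -4, 0]
    - [0, 0, 0, -3, 0, -3, 0]
    - [0, 0, 0, -3, 0, 0, 0]
    - [0, 0, 0, -3, 0, 0, 0]
    - [0, 0, 0, 0, 0, 0, 0]
    - [0, 0, 0, 0, 0, 0, 0]

```text
t: 12.98
tool_pos: [0.6455, -0.0474, 0.2719]
tool_rot: [1.746, 2.611, 0.0]
contact_force: [-0.7, 1.1, 0.2]
opening: -0.0002
```

Run:
```python
from h import *
show();lid();clip()
ims=[vision.get_image(n)[0] for n in ("scene","top")]
for n,im in zip(("scene","top"),ims):
    a=np.load(n+".npz")["im"]; df=cv2.absdiff(im,a).max(-1); cv2.imwrite("pics/x.png",df); print(n)
cv2.imwrite("pics/c7.png",np.hstack([cv2.resize(ims[0][130:290,190:460,::-1],(405,240)),cv2.resize(ims[1][125:275,180:450,::-1],(405,225)).copy() if 0 else cv2.resize(ims[1][125:285,175:445,::-1],(405,240))])[:, :800])
for im,n in zip(ims,("scene","top")):
    pass
z=np.load("scene.npz"); 
for nm,(x,y) in dict(canister_corner=(.584,.0955)).items(): print(nm)
```

```text
t 12.98 open -0.000 canister-frame TCP mm x -216.2 y 2.1 z 271.9 tip z 249.9
tool axes [[-0.382, 0.924, -0.0], [0.924, 0.382, 0.0], [0.0, 0.0, -1.0]]
F canx 1.3 cany 0.2 z 0.2
-70 2 118.3
-50 167 121.8
-30 167 121.8
-10 180 121.9
10 229 122.1
30 231 122.1
50 204 121.8
70 2 118.0
clip x -72 16 z 128.0 134.0
clip x -64 20 z 127.0 135.0
clip x -56 14 z 127.0 132.0
clip x -48 20 z 127.0 134.0
clip x -40 22 z 129.0 137.0
clip x -32 21 z 127.0 133.0
clip x -24 25 z 127.0 135.0
clip x -16 25 z 127.0 139.0
clip x -8 13 z 132.0 137.0
lid centroid 2.8 -2.5
scene
top
canister_corner
```

View pics/c7.png

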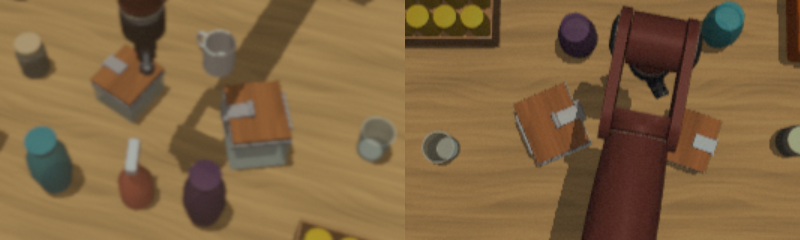

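The crops show the lid shut and the clip lying on it: scene (240,110), top (567,116). The other goods are standing where they were, and the arm is clear of everything.

```bash
python3 -c "
from station import ctrl
print(ctrl.finish_job())"
```

```text
the job is handed in; nothing more can be done
None
```

The canister's lid is pushed fully shut and its steel clip has snapped across and lies on it. I handed the job in at about 13 s, with the arm backed off and touching nothing.

- **Lid:** I pushed it down with the closed fingertips along its arc until it stopped. At the stop the wrist read about 11 N downward and 5.7 N sideways, and the TCP did not move for another 2 mm of command. After the arm withdrew, the depth image showed the lid flat at about 122 mm across its length; the text says 123 mm.
- **Clip:** I pushed it from outside with about 2 N, rising with it until it snapped over by itself. It now lies at about 127–139 mm, with its end over the lid at canister x of about -8 mm.
- **Canister and other goods:** The lid stayed within a few mm of where it was measured. In the last scene and top views all the goods I could see looked upright and in place. I judged this by eye and did not measure each one. The arm hid the spray bottle and part of the small canister in the top view.
- **What disagreed:** The closed fingertips turned out to be about 18 mm behind the reported TCP, not the 22 mm ahead that `ctrl.tcp_to_tips` gives. The first push therefore left the lid about 0.47 rad open. I caught this in the scene and wrist views and corrected the height for the rest of the job.

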